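# Set the pasta machine back to its widest setting

### The job

Set the pasta machine back to its widest setting: pull its sprung thickness dial straight out to its stop, turn it until the tab on its rim points straight up at the mark on the cheek, and let it spring fully home in its notch there. Leave the other things on the counter where they are.

Things in the scene. Friction and masses are not known exactly. Their poses are not given: they have to be found in the camera images.
- machine: steel hand-cranked pasta machine, 170 (x) by 155 (y) by 147 mm high, fast on the counter. Origin under its middle; own x runs along the rollers, out of the cheek (side plate) with the dial; z up. That cheek's outer face is at own x = 85 mm; its top is a half round of radius 47 mm about the dial's axis, which is parallel to own x at own y = 0, height 100 mm.
- mark (a point): small raised index mark on the dial's cheek, straight above the dial's axis (own x 85, y 0, height 142 mm on the machine): the widest setting
- dial_grip (a point): point on the dial's axis at the middle of its grip; moves out and in with the dial: 28 mm from the cheek's face when home, 38 mm at the stop. Black plastic dial: round ribbed grip 40 mm in diameter, 28 mm long (14 mm to each side of this point along the axis), and behind it, next to the cheek, a flange 62 mm in diameter, 11 mm thick. Own axes are the machine's.
- dial_tab (a point): tip of the small tab (6 mm wide, 3 mm thick) that sticks 6 mm out of the flange's rim, 37 mm from the dial's axis; a white line 4 mm wide runs from the tab across the flange and the end face of the grip
- pin (a point): tip of the lowest of five fixed 5 mm pins on the cheek, hidden behind the flange, 24 mm straight below the dial's axis, 10 mm proud of the cheek. They enter ten notches (36 degrees apart, about 4 degrees of play each way) between pointed teeth in the flange's back, so the dial cannot turn when home. Let go near a notch, the dial slips round into it and home; midway it may stay on the teeth.
- dial_pull (a joint): how far the dial is pulled out along the machine's own +x, in m: 0 fully home, 0.010 at its stop. A spring draws it home (5 N when home, 9 N at the stop). Its teeth are clear of the pins beyond 8 mm; there it turns freely, with light friction. It starts home in some notch, or seldom on the teeth between two notches at 0.005 to 0.008.
- dial (a joint): angle of the dial in rad about the machine's own +x (counter-clockwise positive, seen facing the dial): 0 (or a full turn, 6.283) when the tab points straight up at the mark; the notches lie at multiples of 0.628. It can be turned either way without end. Starts between about 1.2 and 5.1.
- crank: the machine's loose crank lying on the counter: flat steel arm 95 mm, shaft and wooden handle, 20 mm high; origin under the arm's middle. Leave alone.
- scraper: dough scraper lying on the counter, steel blade and wooden handle, 95 by 150 mm, 24 mm high; origin under its middle. Leave alone.
- bowl: white ceramic bowl, 150 mm across, 65 mm high; origin under its middle. Leave alone.
- jar: glass storage jar with steel lid, 84 mm across, 120 mm high; origin under its middle. Leave alone.

How it is judged:
On the way:
1. the dial is pulled out to its stop (value of joint dial_pull above 0.0085 m), for 0.2 s.
At the end, for the whole second after the job is handed in: The dial is home (within 1.5 mm) in the notch where its tab points straight up at the mark (tab tip within 5 mm to either side), at rest; the other things lie where they were (within 20 mm) (value of joint dial_pull below 0.0015 m and y of dial_tab in the frame of machine between -0.005 and 0.005 m and z of dial_tab in the frame of machine above 0.12 m and velocity of joint dial between -0.05 and 0.05 rad/s); the robot touches nothing.
It fails at once if the crank, scraper, bowl or jar is displaced by more than 20 mm or tipped (distance of any of crank, scraper, bowl, jar from where it was at the start of the episode above 0.02 m or angle between any of bowl, jar's own z axis and vertical above 0.3 rad).
It also fails if it takes over 58 s, if anything falls off the work surface, if the arm or the gripper's body presses on something with over 40 N, if the wrist force passes 120 N, or if a joint passes its speed limit or range.

### The arm

A 6-joint arm with a two-finger parallel gripper is mounted at the origin on the work surface. World frame = base frame: x ahead of the robot, y to its left, z up, the work surface at z = 0. Lengths are in m, angles in rad, forces in N, time in s.
With the tool pointing down it reaches from about 0.35 to 0.775 m from the base axis. Payload 5.5 kg.
Tool frame: the origin (TCP) lies at the very end of the fingers, on their centre line; the grasp point (between the pads) lies 19 mm behind it; z points along the fingers, y is the line along which they close (so a half turn about z gives the same grasp; the last joint's range is limited). The gripper opens to 85 mm and grips with 20 to 120 N. Pads are 22 mm wide; open, the fingers measure 114 mm over their backs; the gripper's body (76 mm by 85 mm) begins 54 mm behind the grasp point. The pads swing forward as they close: fully open they stand 13 mm farther back than shut.
Start: joints at [1.12, 0.313, 0.046, 1.304, 0, 1.431], TCP at [0.176, 0.547, 0.231] pointing down, gripper open.
Joint ranges: [-2.76, 2.76], [-0.86, 1.69], [-1.03, 1.26], [-2.2, 2.34], [-1.47, 1.5], [-3.14, 3.14]. Speed limits (rad/s): [2.57, 2.57, 3.14, 3.14, 3.14, 3.14].

### API

Orientations are given as a 3x3 rotation matrix whose columns are the frame's x, y, z axes.
In Python, from station import * gives the robot as it stands.
- The arm moves only by the tool play_rows, never from a script. Its argument "commands" is a list of rows, each a list of 5 numbers: the closure, from -1 (fully open) to 1 (shut), so that 0 is half open, then the shift along the world's x, y, z in cm, then the turn about the world's z in rad. In form: [[claw, tx, ty, tz, roll], ...]. A call has 1 to 5 rows; each row is the pose to reach, as a shift and turn from the pose commanded when the call began; what a row does not reach only later rows make up. A row lasts 1/10 s, in which the tool goes at most 50 mm and 8.59 degrees, less where a joint would pass 70% of its speed; a pose out of reach is approached as far as the arm can. A call with a gripper value outside its range is refused whole. The fingers move at their own pace and stop on an object; "force" is the grip in N (left out, the last holds). Time passes only in rows, so rows that repeat a pose let the fingers close. It gives the time, the measured TCP pose, the force, the opening and the grip force at its end, in the units of the state.
- get_obs(): the state, without advancing time (a new reading comes with each control period).
- capture(name): name is "side" or "top" or "wrist"; returns the picture (420x560x3 uint8, red, green, blue); there is no depth.
- camera_info(name): a dict with "intrinsics" (3x3 intrinsics, pixels), "world_from_camera" (4x4, takes a point from camera to world coordinates); the wrist camera has in their place "hand_eye" (4x4, takes a point from camera to tool coordinates, whose origin is the TCP and whose axes are the flange's). Camera axes: x right, y down, z forward; pixel columns grow to the right and rows downward; lengths in m; the calibration is good to about 2 mm. A picture is of the moment at which its call begins: read the wrist's pose just before it. camera_info takes no time and is no camera call.
- job_done(): hands the job in; it is judged then, once.
Trained networks look in the newest picture that a camera, given by its name, has taken for a name from the list of things; names that differ only in an ending like _2 or _b are one class to them, and where a whole thing is asked for, a point or a joint stands for the part that bears it (a point fixed in the world has none). Each returns a list of dicts, best first, with "conf" (0 to 1); they miss things now and then, are a little off and sometimes report something else, mostly with a low value. They report only what shows in the picture. A call takes as long as a camera call.
- boxes_of(camera, query): "xyz" ([x, y, z] in m, in world coordinates, good to about 4 mm: the middle of the surface that is visible of it).
- pinpoint(camera, query): "xyz" ([x, y, z] in m, in world coordinates, good to about 4 mm: a listed point, or the origin of a listed thing).
The state is a dict: "time": time; "q": joint angles; "joint_velocities": joint speeds; "tau": joint torques, N m; "ee_pos": TCP position; "orientation": TCP orientation; "ft_force": force on the tool from outside, world axes, zero at the start; "torque": the same for the moment, N m; "opening": finger opening in m; "grip_force": force on a finger pad.
Only numpy, scipy, OpenCV 4.12 (cv2) and the standard library are available. Lean on these libraries where they do the work, as an engineer would, in place of code of your own. Each camera call takes 0.05 s, during which the arm holds its last target. There are 200 camera calls.

## Working session

There is one attempt and no reset: what is moved stays moved. The work goes in short steps, Python scripts to look and compute and a tool call to move; the robot and the scene stay as the last step left them, time stands still between calls to the robot, and variables do not carry over. Pictures are saved under pics/ and viewed, at most 10 in all, crops included, and the job is handed in when it is done.

Besides the shell and the picture viewer there is one more tool, called after "Call:" as a command line: name --pt "numbers of a row" for each row, then --argument value for the rest. play_rows: Moves the arm, as the interface text tells. Its arguments: {"type":"object","properties":{"commands":{"type":"array","items":{"type":"array","items":{"type":"number"}}},"force":{"type":"number"}},"required":["commands"]}

```bash
mkdir -p pics; python3 - <<'E'
from station import *
import cv2,numpy as np
for n in ("side","top"):
    im=capture(n); cv2.imwrite(f"pics/{n}0.png",im[:,:,::-1])
    for q in ("machine","mark","dial_grip","dial_tab","crank","scraper","bowl","jar"):
        r=pinpoint(n,q)[:2]; print(n,q,[(np.round(d['xyz'],3).tolist(),round(d['conf'],2)) for d in r])
    c=camera_info(n); print(np.round(c['world_from_camera'],3).tolist(), np.round(c['intrinsics'],1).tolist())
print(get_obs())
E
```

```text
side machine [([0.449, 0.031, 0.002], 0.97)]
side mark [([0.533, 0.061, 0.145], 0.69), ([0.446, 0.032, 0.0], 0.3)]
side dial_grip [([0.557, 0.063, 0.101], 0.59), ([0.534, 0.058, 0.146], 0.48)]
side dial_tab [([0.534, 0.093, 0.083], 0.75)]
side crank [([0.56, 0.361, -0.001], 0.8)]
side scraper [([0.77, -0.141, -0.003], 0.58)]
side bowl [([0.531, -0.476, -0.001], 0.93)]
side jar [([0.378, 0.528, 0.003], 0.74)]
[[-0.971, -0.139, 0.196, 0.298], [-0.239, 0.487, -0.84, 1.303], [0.022, -0.862, -0.506, 0.861], [0.0, 0.0, 0.0, 1.0]] [[461.9, 0.0, 282.6], [0.0, 461.9, 204.9], [0.0, 0.0, 1.0]]
top machine [([0.45, 0.034, 0.001], 0.66)]
top mark [([0.527, 0.054, 0.147], 0.77)]
top dial_grip [([0.557, 0.067, 0.099], 0.56)]
top dial_tab [([0.53, 0.096, 0.087], 0.46)]
top crank [([0.554, 0.366, 0.003], 0.65)]
top scraper [([0.771, -0.133, 0.002], 0.91), ([0.559, 0.068, 0.096], 0.17)]
top bowl [([0.537, -0.478, -0.001], 0.76), ([0.534, 0.094, 0.086], 0.58)]
top jar [([0.381, 0.531, -0.005], 0.61)]
[[0.022, -0.997, 0.068, 0.491], [-1.0, -0.023, -0.015, 0.051], [0.017, -0.067, -0.998, 1.683], [0.0, 0.
[... 168 characters left out ...]
       -1.59702038e-05,  1.43119019e+00]), 'joint_velocities': array([-0.00035805,  0.00141067,  0.00071894,  0.00064268, -0.00188322,
       -0.00019587]), 'tau': array([ 1.39543436e-04, -4.80446470e+01,  2.98813480e+01,  1.22371625e-04,
       -1.07112837e-04, -7.51933044e-06]), 'ee_pos': array([0.17586896, 0.5474779 , 0.23136777]), 'orientation': array([[-9.52094262e-01,  3.05804695e-01,  7.27465891e-05],
       [ 3.05804702e-01,  9.52094256e-01,  1.13760756e-04],
       [-3.44730365e-05,  1.30557212e-04, -9.99999991e-01]]), 'ft_force': array([-0.51753837,  0.74429479, -0.00191753]), 'torque': array([-0.02836365,  0.0189806 ,  0.01279606]), 'grip_force': 0.0, 'opening': 0.085318576860415}
```

```bash
python3 - <<'E'
import cv2,numpy as np
s=cv2.imread("pics/side0.png"); t=cv2.imread("pics/top0.png")
a=cv2.resize(s[120:270,120:320],(800,600),interpolation=cv2.INTER_CUBIC)
cv2.imwrite("pics/s1.png",a)
E
```

```text
(no output)
```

View pics/side0.png

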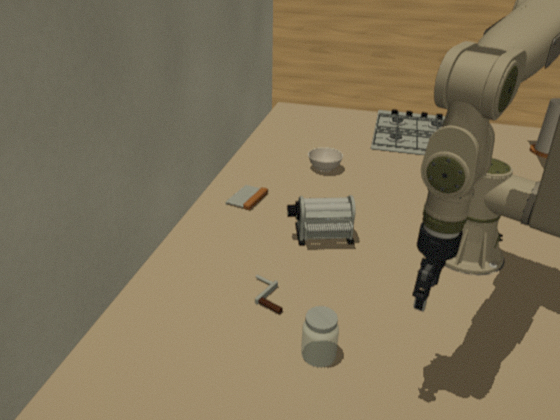

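Call:
play_rows --pt "-1 5 -5 0 0.15" --pt "-1 10 -10 0 0.3" --pt "-1 14 -14 0 0.45" --pt "-1 18 -18 0 0.6" --pt "-1 22 -22 0 0.61"

```text
time: 1.4
ee_pos: [0.341, 0.3825, 0.2315]
orientation: [[-0.954, -0.3, 0.0], [-0.3, 0.954, 0.001], [-0.001, 0.001, -1.0]]
ft_force: [-0.1, 1.2, -0.4]
opening: 0.0851
grip_force: 0.0
```

Call:
play_rows --pt "-1 2 -5 0 0" --pt "-1 5 -9 0 0" --pt "-1 8 -13 0 0" --pt "-1 11 -17 0 0" --pt "-1 14 -20 0 0"

```text
time: 1.9
ee_pos: [0.481, 0.1814, 0.2318]
orientation: [[-0.956, -0.294, 0.001], [-0.294, 0.956, 0.0], [-0.001, 0.0, -1.0]]
ft_force: [0.2, 1.2, -0.1]
opening: 0.0851
grip_force: 0.0
```

Call:
play_rows --pt "-1 0 0 0 0"

```text
time: 2.0
ee_pos: [0.484, 0.1797, 0.2312]
orientation: [[-0.958, -0.288, 0.002], [-0.288, 0.958, -0.001], [-0.002, -0.001, -1.0]]
ft_force: [0.0, 0.4, 0.1]
opening: 0.0854
grip_force: 0.0
```

Call:
play_rows --pt "-1 3 -3.8 0 0" --pt "-1 6 -7.6 0 0" --pt "-1 8.5 -11 0 0" --pt "-1 8.5 -11 0 0" --pt "-1 8.5 -11 0 0"

```text
time: 2.5
ee_pos: [0.565, 0.0734, 0.2309]
orientation: [[-0.956, -0.293, -0.001], [-0.293, 0.956, 0.001], [0.001, 0.001, -1.0]]
ft_force: [0.2, -0.2, -0.5]
opening: 0.0855
grip_force: 0.0
```

```bash
cat > h.py <<'E'
from station import *
import cv2,numpy as np
def look(cams=("side","top","wrist"),qs=("machine","mark","dial_grip","dial_tab"),save=None):
    for n in cams:
        im=capture(n)
        if save: cv2.imwrite(f"pics/{n}_{save}.png",im[:,:,::-1])
        for q in qs:
            r=pinpoint(n,q)[:1]; print(n,q,[(np.round(d['xyz'],3).tolist(),round(d['conf'],2)) for d in r])
E
python3 -c "
from h import *
o=get_obs();print(o['ee_pos'],o['orientation'][:,1],o['q'])
look(save='a')"
```

```text
[0.56502504 0.0733793  0.23086284] [-0.29336664  0.95599947  0.00101739] [-1.20633313e-02  3.04184824e-01  3.24918898e-02  1.30046453e+00
  6.32518290e-04 -3.09811015e-01]
side machine [([0.449, 0.032, 0.003], 0.7)]
side mark [([0.532, 0.057, 0.147], 0.84)]
side dial_grip [([0.56, 0.067, 0.101], 0.44)]
side dial_tab [([0.533, 0.094, 0.083], 0.56)]
top machine [([0.451, 0.032, 0.002], 0.87)]
top mark [([0.53, 0.057, 0.144], 0.71)]
top dial_grip []
top dial_tab []
wrist machine [([0.45, 0.031, -0.0], 0.57)]
wrist mark [([0.533, 0.058, 0.145], 0.8)]
wrist dial_grip [([0.556, 0.067, 0.096], 0.84)]
wrist dial_tab [([0.531, 0.091, 0.088], 0.73)]
```

View pics/wrist_a.png

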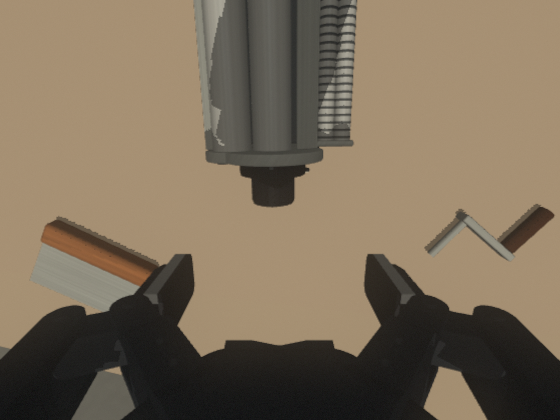

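Call:
play_rows --pt "-1 -0.3 -0.35 0 0" --pt "-1 -0.6 -0.7 -3 0" --pt "-1 -0.6 -0.7 -5 0" --pt "-1 -0.6 -0.7 -6 0" --pt "-1 -0.6 -0.7 -6 0"

```text
time: 3.75
ee_pos: [0.5581, 0.0663, 0.1699]
orientation: [[-0.956, -0.295, -0.003], [-0.295, 0.956, 0.0], [0.003, 0.001, -1.0]]
ft_force: [0.7, 0.4, -0.6]
opening: 0.0853
grip_force: 0.0
```

```bash
python3 -c "
from h import *
o=get_obs();print(o['ee_pos'])
look(('wrist','wrist','wrist'),qs=('dial_grip','mark','dial_tab'),save='b')"
```

```text
[0.55810131 0.06633198 0.16992226]
wrist dial_grip [([0.55, 0.067, 0.097], 0.94)]
wrist mark []
wrist dial_tab [([0.534, 0.092, 0.086], 0.85)]
wrist dial_grip [([0.556, 0.066, 0.096], 0.78)]
wrist mark [([0.535, 0.058, 0.144], 0.72)]
wrist dial_tab [([0.534, 0.091, 0.088], 0.78)]
wrist dial_grip [([0.556, 0.065, 0.096], 0.63)]
wrist mark [([0.534, 0.058, 0.146], 0.73)]
wrist dial_tab [([0.532, 0.093, 0.091], 0.93)]
```

View pics/wrist_b.png

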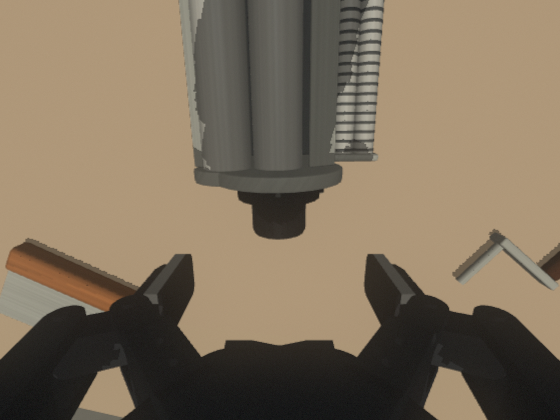

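Call:
play_rows --pt "-1 0.1 0 -3 0" --pt "-1 0.1 0 -6 0" --pt "-1 0.1 0 -8 0" --pt "-1 0.1 0 -8.7 0" --pt "-1 0.1 0 -8.7 0"

```text
time: 4.85
ee_pos: [0.5595, 0.0666, 0.0835]
orientation: [[-0.956, -0.295, -0.002], [-0.295, 0.956, 0.0], [0.002, 0.001, -1.0]]
ft_force: [-0.4, -0.0, 0.9]
opening: 0.0855
grip_force: 0.0
```

Call:
play_rows --pt "0.2 0 0 0 0" --pt "0.6 0 0 0 0" --pt "1 0 0 0 0" --pt "1 0 0 0 0" --pt "1 0 0 0 0" --force 60

```text
time: 5.35
ee_pos: [0.5611, 0.0666, 0.0857]
orientation: [[-0.956, -0.295, 0.002], [-0.295, 0.956, 0.0], [-0.002, -0.0, -1.0]]
ft_force: [-0.8, 0.6, 6.0]
opening: 0.0382
grip_force: 59.6
```

Call:
play_rows --pt "1 0.3 0.09 0 0" --pt "1 0.6 0.18 0 0" --pt "1 0.9 0.28 0 0" --pt "1 1.15 0.35 0 0" --pt "1 1.15 0.35 0 0"

```text
time: 5.85
ee_pos: [0.5699, 0.0695, 0.0854]
orientation: [[-0.956, -0.295, -0.003], [-0.295, 0.956, -0.001], [0.003, -0.0, -1.0]]
ft_force: [-7.6, -2.8, 12.1]
opening: 0.0385
grip_force: 59.8
```

Call:
play_rows --pt "1 0.2 0.06 0 0" --pt "1 0.28 -0.13 0 0" --pt "1 0.35 -0.42 0 0" --pt "1 0.35 -0.42 0 0"

```text
time: 6.25
ee_pos: [0.5706, 0.0695, 0.0852]
orientation: [[-0.955, -0.296, -0.007], [-0.296, 0.955, 0.008], [0.005, 0.009, -1.0]]
ft_force: [-12.7, 12.1, 15.9]
opening: 0.0384
grip_force: 60.4
```

Call:
play_rows --pt "1 0.05 -0.15 0 0" --pt "1 0.1 -0.3 0.2 0" --pt "1 0.1 -0.3 0.5 0" --pt "1 0.1 -0.3 0.8 0" --pt "1 0.1 -0.3 0.8 0" --force 30

```text
time: 6.75
ee_pos: [0.5659, 0.0677, 0.0864]
orientation: [[-0.955, -0.297, -0.021], [-0.298, 0.955, 0.009], [0.017, 0.015, -1.0]]
ft_force: [-12.0, 13.2, -12.6]
opening: 0.0384
grip_force: 56.8
```

```bash
python3 -c "
from h import *
look(('side','wrist'),qs=('dial_grip','dial_tab'),save='c')"
```

```text
side dial_grip [([0.567, 0.067, 0.098], 0.62)]
side dial_tab [([0.536, 0.096, 0.086], 0.65)]
wrist dial_grip [([0.56, 0.069, 0.098], 0.66)]
wrist dial_tab [([0.536, 0.095, 0.089], 0.91)]
```

View pics/wrist_c.png

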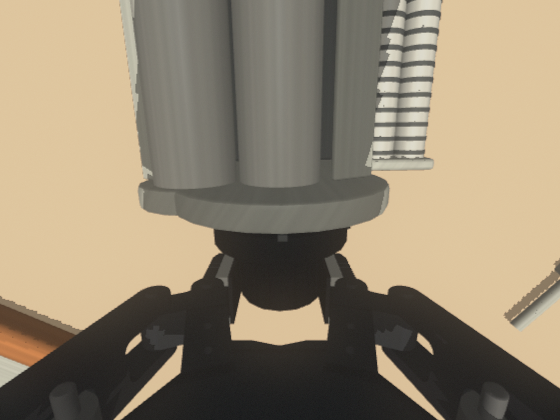

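Call:
play_rows --pt "1 0 0 -0.4 0" --pt "1 0.3 0.1 -0.8 0" --pt "1 0.6 0.2 -1.1 0" --pt "1 0.6 0.2 -1.1 0" --pt "1 0.6 0.2 -1.1 0" --force 40

```text
time: 7.55
ee_pos: [0.5716, 0.069, 0.0839]
orientation: [[-0.954, -0.298, -0.017], [-0.298, 0.954, 0.007], [0.014, 0.011, -1.0]]
ft_force: [-32.6, 11.5, 40.3]
opening: 0.038
grip_force: 62.7
```

Call:
play_rows --pt "1 -0.1 -0.03 0.2 0" --pt "1 -0.2 -0.06 0.5 0" --pt "1 -0.2 -0.06 0.5 0" --force 20

```text
time: 7.85
ee_pos: [0.5715, 0.069, 0.0851]
orientation: [[-0.954, -0.298, -0.015], [-0.298, 0.954, 0.009], [0.012, 0.013, -1.0]]
ft_force: [-19.3, 14.0, 12.5]
opening: 0.0384
grip_force: 59.4
```

Call:
play_rows --pt "0.2 0.06 -0.2 0 0" --pt "0.12 0.12 -0.4 0 0"

```text
time: 8.05
ee_pos: [0.5715, 0.0687, 0.0851]
orientation: [[-0.954, -0.299, -0.017], [-0.3, 0.954, 0.017], [0.012, 0.021, -1.0]]
ft_force: [-22.3, 31.0, 15.0]
opening: 0.0384
grip_force: 60.5
```

Call:
play_rows --pt "0.08 0 0 0 0" --pt "0.05 0 0 0 0"

```text
time: 8.25
ee_pos: [0.5718, 0.0682, 0.0839]
orientation: [[-0.954, -0.3, -0.017], [-0.3, 0.954, 0.015], [0.012, 0.019, -1.0]]
ft_force: [-17.9, 23.9, 0.9]
opening: 0.0405
grip_force: 13.9
```

Call:
play_rows --pt "0.05 0 0 0.3 0" --pt "0.05 0 0 0.6 0" --pt "0.05 0 0 0.9 0" --pt "0.05 0 0 1.2 0" --pt "0.05 0 0 1.4 0"

```text
time: 8.75
ee_pos: [0.5715, 0.0677, 0.0969]
orientation: [[-0.954, -0.3, -0.019], [-0.3, 0.954, 0.014], [0.014, 0.019, -1.0]]
ft_force: [-16.4, 21.4, 0.0]
opening: 0.0409
grip_force: 12.6
```

```bash
python3 -c "
from h import *
look(('side','wrist'),qs=('dial_grip','dial_tab'),save='d')"
```

```text
side dial_grip [([0.569, 0.068, 0.099], 0.48)]
side dial_tab [([0.543, 0.098, 0.103], 0.4)]
wrist dial_grip [([0.565, 0.07, 0.096], 0.97)]
wrist dial_tab [([0.543, 0.096, 0.111], 0.61)]
```

Call:
play_rows --pt "1 0 0 0 0" --pt "1 0 0 0 0" --pt "1 -0.15 0.5 0 0" --pt "1 -0.35 1.1 0 0" --pt "1 -0.5 1.65 0 0" --force 40

```text
time: 9.55
ee_pos: [0.5725, 0.0718, 0.0981]
orientation: [[-0.956, -0.293, -0.008], [-0.293, 0.956, -0.013], [0.012, -0.01, -1.0]]
ft_force: [-2.3, -25.1, -6.2]
opening: 0.038
grip_force: 40.9
```

Call:
play_rows --pt "0.2 0 0 0 0" --pt "0.08 0 0 0 0" --pt "0.05 0 0 0 0"

```text
time: 9.85
ee_pos: [0.5742, 0.0726, 0.0988]
orientation: [[-0.956, -0.292, -0.005], [-0.292, 0.956, -0.008], [0.007, -0.006, -1.0]]
ft_force: [-1.9, -12.6, -2.7]
opening: 0.0408
grip_force: 5.4
```

Call:
play_rows --pt "0.05 -0.1 0.3 0 0" --pt "0.05 -0.15 0.5 0 0"

```text
time: 10.05
ee_pos: [0.5755, 0.0746, 0.0998]
orientation: [[-0.957, -0.29, 0.0], [-0.29, 0.957, -0.015], [0.004, -0.014, -1.0]]
ft_force: [2.6, -26.3, -4.5]
opening: 0.0401
grip_force: 12.6
```

```bash
python3 -c "
from h import *
look(('side','wrist'),qs=('dial_grip','dial_tab'),save='e')"
```

```text
side dial_grip [([0.565, 0.066, 0.101], 0.48)]
side dial_tab [([0.535, 0.096, 0.101], 0.56)]
wrist dial_grip [([0.559, 0.068, 0.098], 0.9)]
wrist dial_tab [([0.541, 0.097, 0.106], 0.87)]
```

View pics/wrist_e.png

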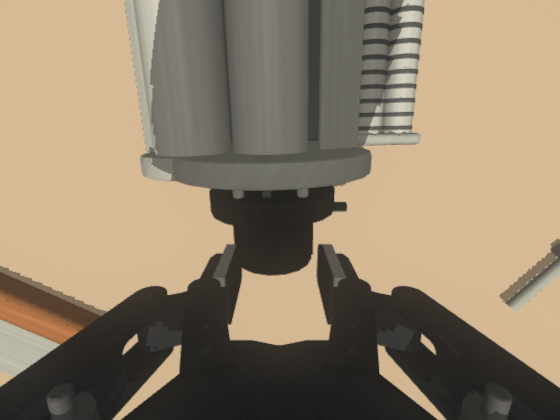

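Call:
play_rows --pt "-0.3 0.2 -0.7 0 0" --pt "-0.5 0.2 -0.7 -0.5 0" --pt "-0.5 0.2 -0.7 -1 0" --pt "-0.5 0.2 -0.7 -1.4 0" --pt "-0.5 0.2 -0.7 -1.4 0"

```text
time: 10.85
ee_pos: [0.5761, 0.0754, 0.0853]
orientation: [[-0.955, -0.296, -0.002], [-0.296, 0.955, 0.0], [0.002, 0.001, -1.0]]
ft_force: [-0.3, 0.7, 0.1]
opening: 0.0638
grip_force: 0.0
```

```bash
python3 -c "
from h import *
print(get_obs()['ee_pos'])
look(('side','wrist'),qs=('dial_grip','dial_tab'),save='f')"
```

```text
[0.57607001 0.07536598 0.08528706]
side dial_grip [([0.56, 0.063, 0.099], 0.43)]
side dial_tab [([0.531, 0.092, 0.105], 0.53)]
wrist dial_grip [([0.556, 0.066, 0.1], 0.56)]
wrist dial_tab [([0.534, 0.095, 0.11], 0.57)]
```

Call:
play_rows --pt "-0.5 -0.8 -0.45 -0.2 0" --pt "-0.5 -1.5 -0.9 -0.4 0" --pt "-0.5 -1.5 -0.9 -0.4 0" --pt "0.3 -1.5 -0.9 -0.4 0" --pt "1 -1.5 -0.9 -0.4 0" --force 50

```text
time: 11.65
ee_pos: [0.5621, 0.0667, 0.0828]
orientation: [[-0.955, -0.295, 0.001], [-0.295, 0.955, 0.003], [-0.001, 0.002, -1.0]]
ft_force: [-2.5, -0.0, 7.7]
opening: 0.038
grip_force: 49.3
```

Call:
play_rows --pt "1 0 0 0 0" --pt "1 0.4 0.12 0 0" --pt "1 0.8 0.25 0 0" --pt "1 1.2 0.37 0 0" --pt "1 1.4 0.43 0 0"

```text
time: 12.15
ee_pos: [0.5716, 0.0697, 0.0824]
orientation: [[-0.955, -0.295, -0.008], [-0.295, 0.955, -0.002], [0.009, 0.001, -1.0]]
ft_force: [-17.0, -2.8, 15.8]
opening: 0.0386
grip_force: 50.4
```

Call:
play_rows --pt "1 0.15 -0.25 0.1 0" --pt "1 0.25 -0.55 0.2 0" --pt "1 0.35 -0.95 0.2 0" --pt "1 0.35 -0.95 0.2 0"

```text
time: 12.55
ee_pos: [0.571, 0.069, 0.0826]
orientation: [[-0.954, -0.299, -0.015], [-0.299, 0.954, 0.017], [0.01, 0.021, -1.0]]
ft_force: [-19.4, 27.6, 9.3]
opening: 0.0383
grip_force: 50.9
```

Call:
play_rows --pt "0.12 0 0 0 0" --pt "0.08 0 0 0 0" --pt "0.05 0 0 0 0" --pt "0.05 0 0 0.2 0"

```text
time: 12.95
ee_pos: [0.5705, 0.0678, 0.0829]
orientation: [[-0.954, -0.3, -0.017], [-0.3, 0.954, 0.013], [0.012, 0.017, -1.0]]
ft_force: [-15.4, 22.4, -0.9]
opening: 0.0404
grip_force: 12.9
```

Call:
play_rows --pt "0.05 0 0 0.3 0" --pt "0.05 0 0 0.6 0" --pt "0.05 0 0 0.9 0" --pt "0.05 0 0 1.2 0" --pt "0.05 0 0 1.4 0"

```text
time: 13.45
ee_pos: [0.5705, 0.0674, 0.0968]
orientation: [[-0.954, -0.3, -0.018], [-0.3, 0.954, 0.013], [0.013, 0.017, -1.0]]
ft_force: [-16.1, 20.8, 0.9]
opening: 0.0405
grip_force: 12.0
```

```bash
python3 -c "
from h import *
print(get_obs()['ee_pos'])
look(('side','wrist'),qs=('dial_grip','dial_tab'),save='g')"
```

```text
[0.5704982  0.06743979 0.09679543]
side dial_grip [([0.571, 0.067, 0.102], 0.47)]
side dial_tab [([0.545, 0.081, 0.127], 0.62)]
wrist dial_grip [([0.562, 0.068, 0.095], 0.66)]
wrist dial_tab [([0.545, 0.08, 0.13], 0.97)]
```

Call:
play_rows --pt "-0.3 -0.25 0.8 0 0" --pt "-0.5 -0.25 0.8 -0.5 0" --pt "-0.5 -0.25 0.8 -1 0" --pt "-0.5 -0.25 0.8 -1.6 0" --pt "-0.5 -0.25 0.8 -1.6 0"

```text
time: 14.25
ee_pos: [0.5767, 0.0678, 0.0832]
orientation: [[-0.956, -0.294, -0.001], [-0.294, 0.956, -0.0], [0.001, 0.0, -1.0]]
ft_force: [0.3, -0.6, -0.0]
opening: 0.0641
grip_force: 0.0
```

```bash
python3 -c "
from h import *
print(get_obs()['ee_pos'])
look(('side','wrist'),qs=('dial_grip','dial_tab'),save='h')"
```

```text
[0.57668162 0.06784489 0.08322734]
side dial_grip [([0.561, 0.065, 0.102], 0.72)]
side dial_tab [([0.538, 0.078, 0.127], 0.66)]
wrist dial_grip [([0.557, 0.067, 0.095], 0.59)]
wrist dial_tab [([0.538, 0.077, 0.135], 0.79)]
```

Call:
play_rows --pt "-0.5 -0.8 -0.1 -0.1 0" --pt "-0.5 -1.5 -0.15 -0.1 0" --pt "-0.5 -1.5 -0.15 -0.1 0" --pt "0.3 -1.5 -0.15 -0.1 0" --pt "1 -1.5 -0.15 -0.1 0"

```text
time: 15.05
ee_pos: [0.5621, 0.067, 0.0836]
orientation: [[-0.956, -0.295, 0.001], [-0.295, 0.956, -0.0], [-0.0, -0.0, -1.0]]
ft_force: [-2.4, 0.3, 5.5]
opening: 0.0387
grip_force: 49.4
```

Call:
play_rows --pt "1 0 0 0 0" --pt "1 0.4 0.12 0 0" --pt "1 0.8 0.25 0 0" --pt "1 1.2 0.37 0 0" --pt "1 1.4 0.43 0 0"

```text
time: 15.55
ee_pos: [0.5717, 0.0701, 0.0832]
orientation: [[-0.956, -0.294, -0.009], [-0.294, 0.956, -0.003], [0.009, -0.0, -1.0]]
ft_force: [-16.3, -5.9, 15.5]
opening: 0.0387
grip_force: 50.4
```

Call:
play_rows --pt "1 0.15 -0.25 0.1 0" --pt "1 0.25 -0.55 0.2 0" --pt "1 0.35 -0.95 0.2 0" --pt "1 0.35 -0.95 0.2 0"

```text
time: 15.95
ee_pos: [0.5715, 0.0692, 0.0834]
orientation: [[-0.954, -0.298, -0.015], [-0.298, 0.954, 0.015], [0.01, 0.019, -1.0]]
ft_force: [-16.8, 23.8, 9.5]
opening: 0.0385
grip_force: 50.1
```

Call:
play_rows --pt "0.12 0 0 0 0" --pt "0.08 0 0 0 0" --pt "0.05 0 0 0 0" --pt "0.05 0 0 0.2 0"

```text
time: 16.35
ee_pos: [0.5711, 0.0682, 0.084]
orientation: [[-0.954, -0.299, -0.016], [-0.3, 0.954, 0.011], [0.012, 0.016, -1.0]]
ft_force: [-13.9, 18.1, -2.0]
opening: 0.0407
grip_force: 10.9
```

Holding at the stop; add a little side push and roll up one notch.

Call:
play_rows --pt "0.05 0.05 -0.15 0.3 0" --pt "0.05 0.05 -0.15 0.6 0" --pt "0.05 0.05 -0.15 0.9 0" --pt "0.05 0.05 -0.15 1.2 0" --pt "0.05 0.05 -0.15 1.2 0"

```text
time: 16.85
ee_pos: [0.5712, 0.0676, 0.096]
orientation: [[-0.954, -0.3, -0.017], [-0.3, 0.954, 0.014], [0.012, 0.018, -1.0]]
ft_force: [-15.6, 21.0, 2.1]
opening: 0.0408
grip_force: 12.3
```

```bash
python3 -c "
from h import *
print(get_obs()['ee_pos'])
look(('side','top','wrist'),qs=('dial_grip','dial_tab','mark'),save='i')"
```

```text
[0.57120489 0.0676345  0.09601448]
side dial_grip [([0.569, 0.069, 0.098], 0.67)]
side dial_tab [([0.551, 0.061, 0.132], 0.57)]
side mark [([0.531, 0.058, 0.144], 0.69)]
top dial_grip [([0.382, 0.532, -0.004], 0.27)]
top dial_tab []
top mark []
wrist dial_grip [([0.564, 0.072, 0.095], 0.94)]
wrist dial_tab [([0.553, 0.06, 0.136], 0.77)]
wrist mark [([0.533, 0.058, 0.144], 0.73)]
```

View pics/wrist_i.png

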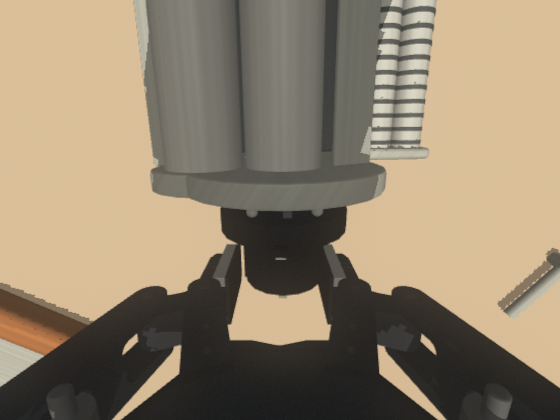

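Call:
play_rows --pt "-0.3 -0.25 0.8 0 0" --pt "-0.5 -0.25 0.8 0 0" --pt "-0.8 -0.25 0.8 0.5 0" --pt "-1 -0.25 0.8 3 0" --pt "-1 -0.25 0.8 6 0"

```text
time: 17.95
ee_pos: [0.5774, 0.0675, 0.1594]
orientation: [[-0.956, -0.294, -0.001], [-0.294, 0.956, -0.0], [0.001, 0.0, -1.0]]
ft_force: [0.3, 0.4, 0.5]
opening: 0.0853
grip_force: 0.0
```

Call:
play_rows --pt "-1 0.5 0 4 0" --pt "-1 2 0 7 0" --pt "-1 3 0 7 0" --pt "-1 3 0 7 0"

```text
time: 18.35
ee_pos: [0.6097, 0.0674, 0.2303]
orientation: [[-0.956, -0.294, 0.004], [-0.294, 0.956, -0.0], [-0.004, -0.001, -1.0]]
ft_force: [-0.2, -0.2, -0.1]
opening: 0.0855
grip_force: 0.0
```

```bash
python3 -c "
from h import *
print(get_obs()['ee_pos'])
look(('side','top','wrist'),qs=('machine','dial_grip','dial_tab','mark'),save='j')"
```

```text
[0.60973495 0.06743036 0.23030842]
side machine [([0.446, 0.03, 0.001], 0.57)]
side dial_grip [([0.561, 0.064, 0.103], 0.62)]
side dial_tab [([0.543, 0.06, 0.133], 0.54)]
side mark []
top machine [([0.451, 0.034, 0.003], 0.69)]
top dial_grip []
top dial_tab []
top mark [([0.45, 0.034, 0.003], 0.19)]
wrist machine [([0.448, 0.029, 0.001], 0.57)]
wrist dial_grip [([0.556, 0.067, 0.096], 0.8)]
wrist dial_tab [([0.544, 0.06, 0.137], 0.76)]
wrist mark [([0.533, 0.058, 0.144], 0.89)]
```

View pics/wrist_j.png

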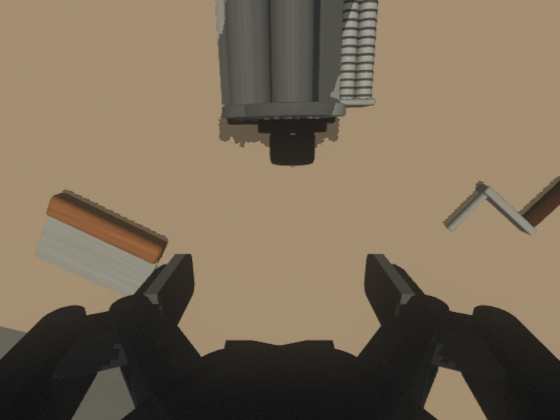

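```bash
python3 -c "
import cv2
a=cv2.imread('pics/wrist_j.png')[90:180,220:360]; b=cv2.imread('pics/wrist_a.png')[130:220,200:340]
f=lambda i:cv2.convertScaleAbs(cv2.resize(i,(400,257),interpolation=2),alpha=2.2)
cv2.imwrite('pics/z.png',cv2.hconcat([f(a),f(b)]))"
```

```text
(no output)
```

View pics/z.png

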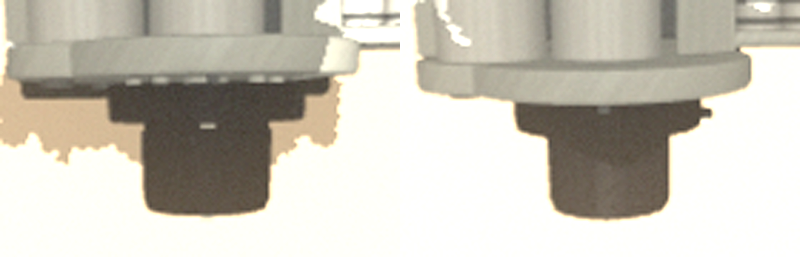

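```bash
python3 -c "
from h import *
o=get_obs(); c=camera_info('wrist'); T=np.eye(4);T[:3,:3]=o['orientation'];T[:3,3]=o['ee_pos']
W=np.linalg.inv(T@np.array(c['hand_eye'])); K=np.array(c['intrinsics'])
for p in (0,.005,.01):
  for nm,x,y,z in (('cheektop',.085,0,.147),('tab',.0935+p,0,.137),('flangefront',.099+p,0,.131),('gripfront',.127+p,0,.12)):
    w=np.array([.4495+x*.9545-y*.298,.032+x*.298+y*.9545,z,1]); q=K@(W@w)[:3]; print(p,nm,np.round(q[:2]/q[2],1))
for k in range(3):
  capture('wrist')
  for q in ('dial_grip','dial_tab'): 
    r=pinpoint('wrist',q)[:1]
    for d in r:
      e=np.array(d['xyz'])-[.4495,.032,0]; print(q,(e@[.9545,.298,0]).round(4),(e@[-.298,.9545,0]).round(4),e[2].round(3))
"
```

```text
0 cheektop [295.7 114. ]
0 tab [294.9 125.8]
0 flangefront [294.4 132.8]
0 gripfront [293.4 165.5]
0.005 cheektop [295.7 114. ]
0.005 tab [294.8 132.4]
0.005 flangefront [294.3 139.1]
0.005 gripfront [293.4 171.2]
0.01 cheektop [295.7 114. ]
0.01 tab [294.7 138.9]
0.01 flangefront [294.3 145.4]
0.01 gripfront [293.3 176.9]
dial_grip 0.1104 0.0007 0.097
dial_tab 0.0983 -0.001 0.138
dial_grip 0.1109 0.0034 0.096
dial_tab 0.0971 -0.0019 0.139
dial_grip 0.1102 0.0008 0.096
dial_tab 0.0986 -0.0037 0.136
```

```bash
python3 -c "
from station import *
print(job_done())"
```

```text
the job is handed in; nothing more can be done
None
```

The dial is back at its widest setting: I pulled it to its stop and turned it until the tab pointed up at the mark. It sprang home there, with the tab about 2 mm off centre by camera. The gripper was clear, and I handed the job in. The hand-in returned no verdict, and I didn't re-measure the crank, scraper, bowl and jar, though the arm was never moved against them.

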